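# Load the viewing stage and hold its shutter at the mark

## Robot

A 6-joint arm with a two-finger parallel gripper is mounted at the origin on the work surface. World frame = base frame: x ahead of the robot, y to its left, z up, the work surface at z = 0. Lengths are in m, angles in degrees, forces in N, time in s.
With the tool pointing down it reaches from about 0.425 to 1.125 m from the base axis. Payload 14.9 kg.
Tool frame: the origin (TCP) lies at the very end of the fingers, on their centre line; the grasp point (between the pads) lies 19 mm behind it; z points along the fingers, y is the line along which they close (so a half turn about z gives the same grasp; the last joint's range is limited). The gripper opens to 91 mm and grips with 3 to 60 N. Pads are 32 mm wide; open, the fingers measure 118 mm over their backs; the gripper's body (76 mm by 178 mm) begins 60 mm behind the grasp point.
Start: joints at [-65.907, 21.709, 99.362, -0, 58.929, -1.908], TCP at [0.307, -0.629, 0.214] pointing down, gripper open.
Joint ranges: [-158.91, 158.91], [-42.39, 125.64], [0.06, 152.35], [-60.88, 240.88], [17.5, 164.5], [-176.32, 176.32]. Speed limits (degrees/s): [108.29, 108.29, 136.94, 180, 180, 180].

## Interface

Orientations are given as a 3x3 rotation matrix whose columns are the frame's x, y, z axes.
In Python, from bench import bot gives the robot as it stands.
- The arm moves only by the tool jog_arm, never from a script. Its argument "rows" is text: rows parted by semicolons, each of 4 numbers parted by spaces: the shift along the tool's x, y, z in cm, then the turn about the tool's z in degrees. In form: dx dy dz spin; .... A call has 1 to 12 rows; each row shifts and turns the commanded pose from where the row before left it, along the tool's axes as they then stand; what a row does not reach is not made up. A row lasts 1/10 s, in which the tool goes at most 50 mm and 8.59 degrees, less where a joint would pass 70% of its speed; a pose out of reach is approached as far as the arm can. A call with a gripper value outside its range is refused whole. "jaw" is the closure, from 0 (fully open) to 1 (shut), set as the call begins (left out, the last holds). The fingers move at their own pace and stop on an object; the grip force is fixed at half the most. Time passes only in rows, so rows that do not move let the fingers close. It gives the time, the measured TCP pose, the force, the opening and the grip force at its end, in the units of the state.
- bot.sense(): the state, without advancing time (a new reading comes with each control period).
- bot.snapshot(name): name is "side" or "top"; returns (picture, depth): 400x640x3 uint8, red, green, blue; 400x640 float32, m along the optical axis (not along the pixel's ray), 0 where there is no reading.
- bot.get_calibration(name): a dict with "camera_matrix" (3x3 intrinsics, pixels), "dist" ([k1, k2, p1, p2, k3] as OpenCV has them; the pictures are not rectified), "pose" (4x4, takes a point from camera to world coordinates). Camera axes: x right, y down, z forward; pixel columns grow to the right and rows downward; lengths in m; the calibration is good to about 2 mm. A picture is of the moment at which its call begins. get_calibration takes no time and is no camera call.
- bot.sign_off(): hands the job in; it is judged then, once.
The state is a dict: "time_s": time; "q": joint angles; "qvel": joint speeds; "effort": joint torques, N m; "position": TCP position; "ee_rot": TCP orientation; "contact_force": force on the tool from outside, world axes, zero at the start; "torque": the same for the moment, N m; "gripper_width": finger opening in m; "finger_force": force on a finger pad.
Only numpy, scipy, OpenCV 4.12 (cv2) and the standard library are available. Lean on these libraries where they do the work, as an engineer would, in place of code of your own. Each camera call takes 0.05 s, during which the arm holds its last target. There are 200 camera calls.

## Task

Lay the oblong specimen carrier (the metal block with the round window) flat and square, window up, all the way down in the rectangular pocket of the white viewing stage, setting it in rather than dropping it, and let go of it. Then take the upright lug of the stage's spring-return shutter, pull it out along its rail until its pointer lines up with the fin of the mark clip, and finish still holding it there, because it springs shut if released. Leave the other things on the bench where they are.

Things in the scene. Friction and masses are not known exactly. Their poses are not given: they have to be found in the camera images.
- carrier_mid (a point): Centre (half-way up) of the loose specimen carrier: plain metal block 46 (its x) x 80 (its y, long) x 22 mm (z, up), about 0.2 kg, with a 38 mm black-rimmed round window in the top. Lies flat on the bench. A plain square block of 46 x 46 x 22 mm without a window and a 86 mm round dish lie about it, 100 mm or more away centre to centre, and are not wanted.
- pocket (a point): Centre of the pocket floor, 36 mm above the bench, in the fixed white viewing stage. The pocket is 50 (its x) x 84 mm (its y), 8 mm deep (rim 44 mm above the bench), so a seated carrier stands 14 mm proud of the rim; either way round is right. The housing is 120 (x) x 140 mm (y) about the pocket. From its +y side a 105 mm wide, 180 mm long white rail (top 18 mm above the bench) runs along the pocket's +y axis; the shutter slides on it.
- shutter: The steel spring-return shutter slide, carried by the stage; its axes are the pocket's and it slides along its +y (outward). Its upright lug is 30 (x) x 14 (y, the thickness) x 53 mm tall, from 25 to 78 mm above the bench, and stands 38 mm clear of the housing when shut; a 3 mm thick pointer sticks out from the lug's foot to +x, in line with the middle of the lug's thickness. Origin: below the pocket's centre at bench height when shut.
- lug (a point): Middle of the lug in plan, 60 mm above the bench (18 mm below the lug's top). Shut, it is 115 mm from the pocket's centre along the pocket's +y. The spring pulls it shut with 2.4 N plus 0.06 N per mm of travel; its stop is at 95 mm of travel.
- mark (a point): Top centre of the mark clip's fin, 32 mm above the bench: a dark steel clip, 14 x 12 mm, with a 3 mm thick, 14 mm wide fin across it, fixed on the rail 43 mm to the pocket's +x side of the rail's middle line; same axes as the pocket. The fin is 45 to 75 mm beyond the shut lug along the pocket's +y. The lug is at the mark when lug and this point have the same position along that axis.
- stage: The fixed viewing stage; origin on the bench under the pocket's centre, axes as the pocket.
- carrier: The same specimen carrier; origin at the centre of its underside.
- blank: Bystander: the plain square metal block; origin under its centre.
- dish: Bystander: a single round closed dish, 86 mm across, 16 mm high; origin under its centre.
- dish_stack: Bystander: three stacked closed dishes, 48 mm high; origin under its centre.
- jar: Bystander: white square screw-top jar, 75 mm wide, 130 mm high; origin under its centre.
- pen: Bystander: marker pen lying on the bench, 110 mm long, 12 mm thick; origin under its middle.

How it is judged (in metres and radians):
On the way, in this order (a step that is already met when the one before it is completed fails the run):
1. the carrier lies seated flat in the pocket, let go, with the shutter still shut (horizontal distance between carrier_mid and pocket below 0.006 m and z of carrier_mid in the frame of pocket below 0.0135 m and angle between carrier_mid's own z axis and vertical below 0.05 rad and angle between the y axis of carrier_mid and the y axis of pocket, either way round below 0.1 rad and contact force between the fingers and carrier below 0.2 N and y of lug in the frame of pocket below 0.125 m), for 0.2 s.
2. the shutter is pulled out to the mark and held there (y of lug in the frame of mark between -0.005 and 0.005 m and contact force between the fingers and shutter above 1.5 N), for 0.3 s.
At the end, for the whole second after the job is handed in: The carrier is seated in the pocket (centre within 6 mm, underside within 2.5 mm of the floor, tilt under 0.05 rad, square within 0.1 rad) and not touched by the fingers; the shutter's pointer is within 5 mm of the mark's fin along the rail and the fingers hold the lug with more than 1.5 N (all of step 2 and horizontal distance between carrier_mid and pocket below 0.006 m and z of carrier_mid in the frame of pocket below 0.0135 m and angle between carrier_mid's own z axis and vertical below 0.05 rad and angle between the y axis of carrier_mid and the y axis of pocket, either way round below 0.1 rad and contact force between the fingers and carrier below 0.2 N); the arm keeps its last pose, push and grip.
It fails at once if the carrier is let go of more than 20 mm above its seat (height (world z) of carrier_mid above 0.067 m and contact force between the fingers and carrier below 0.01 N).
It fails at once if a bystander is moved by more than 25 mm (distance of any of blank, dish, dish_stack, jar, pen from where it was at the start of the episode above 0.025 m).
It also fails if it takes over 48 s, if anything falls off the work surface, if the arm or the gripper's body presses on something with over 40 N, if the wrist force passes 120 N, or if a joint passes its speed limit or range.

## Working session

There is one attempt and no reset: what is moved stays moved. The work goes in short steps, Python scripts to look and compute and a tool call to move; the robot and the scene stay as the last step left them, time stands still between calls to the robot, and variables do not carry over. Pictures are saved under pics/ and viewed, at most 10 in all, crops included, and the job is handed in when it is done.

Besides the shell and the picture viewer there is one more tool, called after "Request:" in YAML: its name, and indented under it one key for each argument. jog_arm: Moves the arm, as the interface text tells. Its arguments: {"type":"object","properties":{"rows":{"type":"string"},"jaw":{"type":"number"}},"required":["rows"]}

```bash
mkdir -p pics
cat > h.py <<'E'
import numpy as np,cv2
from bench import bot
def snap(n,f):
    p,d=bot.snapshot(n); cv2.imwrite(f'pics/{f}.png',p[:,:,::-1]); np.savez(f'pics/{f}.npz',p=p,d=d); return p,d
def world(n,uv,d):
    c=bot.get_calibration(n);K=np.array(c['camera_matrix']);T=np.array(c['pose'])
    uv=np.atleast_2d(np.array(uv,float));r=cv2.undistortPoints(uv[:,None],K,np.array(c['dist'],float))[:,0]
    z=np.array([d[int(round(v)),int(round(u))] for u,v in uv]) if not np.isscalar(d) else np.full(len(uv),d)
    P=np.c_[r,np.ones(len(r))]*z[:,None]; return P@T[:3,:3].T+T[:3,3]
def plane(n,uv,h):
    c=bot.get_calibration(n);T=np.array(c['pose']);A=world(n,uv,1.0)-T[:3,3]
    return T[:3,3]+A*((h-T[2,3])/A[:,2])[:,None]
def cloud(n,d):
    v,u=np.mgrid[0:400,0:640]
    uv=np.c_[u.ravel(),v.ravel()].astype(float)
    c=bot.get_calibration(n);K=np.array(c['camera_matrix']);T=np.array(c['pose'])
    r=cv2.undistortPoints(uv[:,None],K,np.array(c['dist'],float))[:,0]
    P=np.c_[r,np.ones(len(r))]*d.ravel()[:,None]
    return (P@T[:3,:3].T+T[:3,3]).reshape(400,640,3)
E
python3 - <<'E'
from h import *
a,d=snap('top','t0'); b,e=snap('side','s0')
cv2.imwrite('pics/both.png',np.vstack([a,b])[:,:,::-1][:, :])
im=cv2.imread('pics/both.png'); 
for n in('top','side'):print(n,np.round(bot.get_calibration(n)['pose'],3).tolist())
s=bot.sense();print(s['position'],np.round(s['ee_rot'],3).tolist())
E
```

```text
top [[0.003, -0.998, 0.067, 0.553], [-1.0, -0.004, -0.02, -0.033], [0.021, -0.067, -0.998, 0.828], [0.0, 0.0, 0.0, 1.0]]
side [[0.969, -0.168, 0.184, 0.43], [-0.248, -0.62, 0.745, -0.697], [-0.011, -0.767, -0.642, 0.674], [0.0, 0.0, 0.0, 1.0]]
[ 0.30671054 -0.62884492  0.21333954] [[0.899, 0.438, -0.0], [0.438, -0.899, 0.001], [0.0, -0.001, -1.0]]
```

View pics/t0.png

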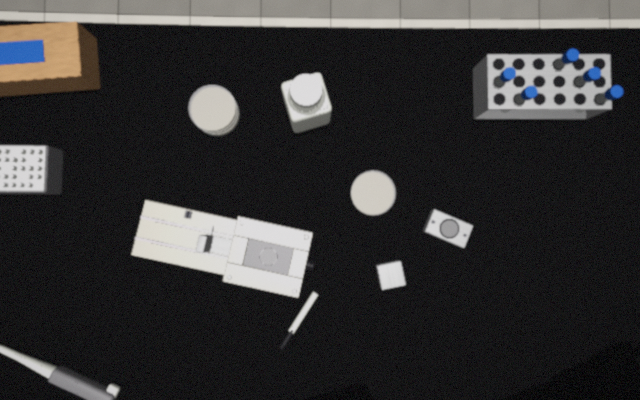

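View pics/s0.png

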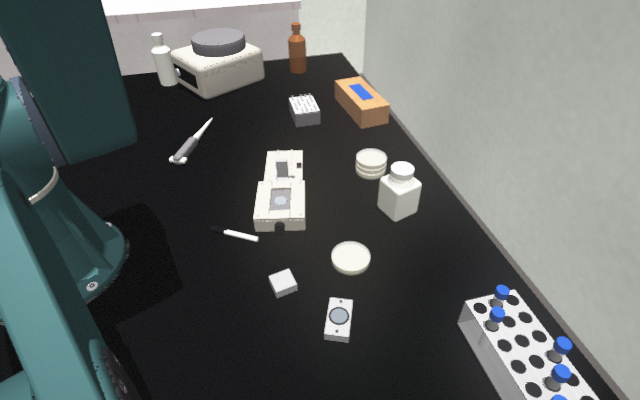

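The top view shows the carrier at (449,228), the blank at (391,275), the dish at (373,192), the housing around (268,257), the pocket at (269,256), the lug at about (206,242) and the mark clip at (188,214). The side view agrees, with the carrier at (339,318) and the stage at (280,200).

Run:
```python
from h import *
z=np.load('pics/t0.npz');p,d=z['p'],z['d'];C=cloud('top',d)
g=cv2.cvtColor(p,cv2.COLOR_RGB2GRAY)
# carrier: bright region about (449,228)
def rect(n,g,uv,r,h,th=90):
    m=np.zeros_like(g);x,y=uv;m[y-r:y+r,x-r:x+r]=(g[y-r:y+r,x-r:x+r]>th)*255
    cs=cv2.findContours(m,cv2.RETR_EXTERNAL,cv2.CHAIN_APPROX_NONE)[0];c=max(cs,key=cv2.contourArea)
    W=plane(n,c[:,0],h)[:,:2].astype(np.float32);return cv2.minAreaRect(W*1000)
print('carrier top',rect('top',g,(449,228),35,.022), C[222:236:6,440:460:8,2].round(3).tolist())
s=np.load('pics/s0.npz');gs=cv2.cvtColor(s['p'],cv2.COLOR_RGB2GRAY)
print('carrier side',rect('side',gs,(339,318),30,.022))
# housing by height
X=C[...,2];bx=np.zeros_like(g);bx[200:310,120:330]=1
m=((X>.038)&(X<.05)&(bx>0)).astype(np.uint8)
c=max(cv2.findContours(m,cv2.RETR_EXTERNAL,cv2.CHAIN_APPROX_NONE)[0],key=cv2.contourArea)
print('housing',cv2.minAreaRect((plane('top',c[:,0],.044)[:,:2]*1000).astype(np.float32)),np.median(X[m>0]))
m=((X>.029)&(X<.040)&(bx>0)).astype(np.uint8);m[:, :235]=0
c=max(cv2.findContours(m,cv2.RETR_EXTERNAL,cv2.CHAIN_APPROX_NONE)[0],key=cv2.contourArea)
print('floor',cv2.minAreaRect((plane('top',c[:,0],.036)[:,:2]*1000).astype(np.float32)),np.median(X[m>0]))
m=((X>.065)&(X<.085)&(bx>0))
print('lugtop',m.sum(),C[m].mean(0),cv2.minAreaRect((C[m][:,:2]*1000).astype(np.float32)), np.argwhere(m).mean(0))
k=p[195:300,125:320];cv2.imwrite('pics/z.png',cv2.resize(k,None,fx=4,fy=4,interpolation=2)[:,:,::-1])
```

```text
carrier top ((554.7601928710938, -291.265869140625), (82.90995788574219, 48.70638656616211), 66.93096160888672) [[0.024, 0.023, 0.024], [0.022, 0.024, 0.022], [0.022, 0.022, 0.024]]
carrier side ((552.7303466796875, -296.47369384765625), (91.9176254272461, 47.155731201171875), 67.05867004394531)
housing ((501.96478271484375, 46.822265625), (139.6791229248047, 119.71867370605469), 77.81392669677734) 0.0450240254373207
floor ((501.5114440917969, 47.6275634765625), (84.63384246826172, 49.87675857543945), 77.5897216796875) 0.037708247619622104
lugtop 169 [0.52664843 0.15715231 0.07791954] ((526.5465698242188, 158.60919189453125), (14.667694091796875, 29.726276397705078), 77.88195037841797) [243.61538462 201.9408284 ]
```

View pics/z.png

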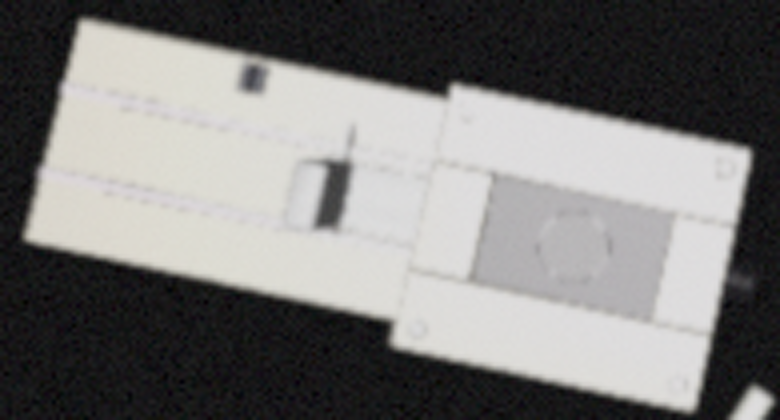

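Request:
jog_arm:
  rows: "0 0 0 -8.2;0 0 0 -8.2;0 0 0 -8.2;0 0 0 -8.2;0 0 0 -8.2;4.08 0.96 0;4.08 0.96 0;4.08 0.96 0;4.08 0.96 0;4.08 0.96 0;4.08 0.96 0;4.08 0.96 0"
  jaw: 0

```text
schema error: expected 4 numbers
```

Run:
```python
from h import *
s=bot.sense();print(s['time_s'],s['position'],np.round(s['ee_rot'],3).tolist())
C=np.array([.502,.0472]);y=np.array([.2125,.9772]);x=np.array([.9772,-.2125])
for u in [(188,214.5)]:
    w=plane('top',[u],.030)[0];print('mark',w,(w[:2]-C)@y,(w[:2]-C)@x)
for z0,u in [(.030,(125+351/4,195+140/4))]:
    w=plane('top',[u],z0)[0];print('pointer',w,(w[:2]-C)@y,(w[:2]-C)@x)
```

```text
0.1 [ 0.30671054 -0.62884492  0.21333954] [[0.899, 0.438, -0.0], [0.438, -0.899, 0.001], [0.0, -0.001, -1.0]]
mark [0.5785985  0.19602683 0.03      ] 0.16171075496925708 0.04322635460768782
pointer [0.55004626 0.15008815 0.03      ] 0.11075212738023381 0.02508707074466733
```

Request:
jog_arm:
  rows: "0 0 0 -8.2;0 0 0 -8.2;0 0 0 -8.2;0 0 0 -8.2;0 0 0 -8.2;4.08 0.96 0 0;4.08 0.96 0 0;4.08 0.96 0 0;4.08 0.96 0 0;4.08 0.96 0 0;4.08 0.96 0 0;4.08 0.96 0 0"
  jaw: 0

```text
time_s: 1.3
position: [0.4809, -0.3909, 0.2137]
ee_rot: [[0.391, 0.92, -0.0], [0.92, -0.391, 0.0], [0.0, -0.0, -1.0]]
contact_force: [1.0, -0.3, 0.9]
gripper_width: 0.0913
finger_force: 0.0
```

Request:
jog_arm:
  rows: "4.08 0.96 0 0;4.08 0.96 0 0;4.08 0.96 0 0;0 0 3 0;0 0 3 0;0 0 0 0;0 0 0 0"

```text
time_s: 2.0
position: [0.5545, -0.2911, 0.1541]
ee_rot: [[0.391, 0.92, -0.001], [0.92, -0.391, 0.001], [0.0, -0.001, -1.0]]
contact_force: [0.6, 0.7, 0.2]
gripper_width: 0.0912
finger_force: 0.0
```

Run:
```python
from h import *
s=bot.sense();R=s['ee_rot'];print(s['time_s'],s['position'],np.round(R,4).tolist(),s['q'])
print(R.T@(np.array([.5548,-.2913,.011])-s['position'])*100)
snap('side','s1')
```

```text
2.0 [ 0.55448468 -0.29114     0.15411823] [[0.3909, 0.9204, -0.0009], [0.9204, -0.3909, 0.0005], [0.0001, -0.0011, -1.0]] [-2.98349940e+01  1.95878043e+01  1.09661401e+02  1.50008400e-03
  5.08118077e+01 -6.82595770e+00]
[-4.50073123e-03  5.03750390e-02  1.43117776e+01]
```

View pics/s1.png

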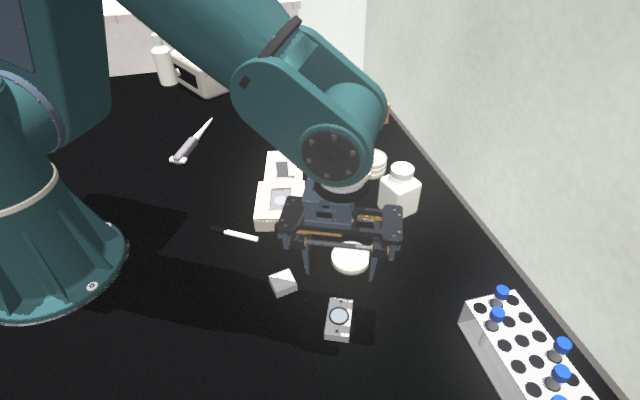

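The gripper is open above the carrier, which sits at (339,318) with nothing near the fingers. Going down.

Request:
jog_arm:
  rows: "0 0 3 0;0 0 3 0;0 0 3 0;0 0 2 0;0 0 1.5 0;0 0 1 0;0 0 0.8 0;0 0 0 0;0 0 0 0"

```text
time_s: 2.95
position: [0.555, -0.2913, 0.0116]
ee_rot: [[0.391, 0.921, 0.001], [0.921, -0.391, -0.0], [-0.0, 0.001, -1.0]]
contact_force: [0.6, -0.1, 0.3]
gripper_width: 0.0912
finger_force: 0.0
```

Request:
jog_arm:
  rows: "0 0 0 0;0 0 0 0;0 0 0 0;0 0 0 0;0 0 0 0;0 0 0 0;0 0 0 0;0 0 0 0"
  jaw: 1

```text
time_s: 3.75
position: [0.5547, -0.2911, 0.0109]
ee_rot: [[0.391, 0.921, -0.0], [0.921, -0.391, 0.0], [0.0, -0.0, -1.0]]
contact_force: [-1.0, 0.1, 0.4]
gripper_width: 0.0457
finger_force: 30.0
```

Request:
jog_arm:
  rows: "0 0 -2 0;0 0 -4 0;0 0 -4 0;0 0 0 -5.4;0 0 0 -5.4;3.2 -1.23 0 0;3.2 -1.23 0 0;3.2 -1.23 0 0;3.2 -1.23 0 0;3.2 -1.23 0 0;3.2 -1.23 0 0;3.2 -1.23 0 0"

```text
time_s: 4.95
position: [0.5172, -0.0527, 0.1108]
ee_rot: [[0.211, 0.977, -0.0], [0.977, -0.211, 0.0], [0.0, -0.0, -1.0]]
contact_force: [0.4, 0.9, -2.1]
gripper_width: 0.0455
finger_force: 30.0
```

Request:
jog_arm:
  rows: "3.2 -1.23 0 0;3.2 -1.23 0 0;3.2 -1.23 0 0;0 0 0 0;0 0 0 0"

```text
time_s: 5.45
position: [0.5018, 0.0481, 0.1108]
ee_rot: [[0.21, 0.978, -0.0], [0.978, -0.21, -0.0], [-0.0, -0.0, -1.0]]
contact_force: [0.7, -0.7, -2.3]
gripper_width: 0.046
finger_force: 30.0
```

Run:
```python
from h import *
s=bot.sense();R=s['ee_rot'];print(s['time_s'],s['position'],np.round(R,4).tolist())
print(R.T@(np.array([.5018,.0472,.047])-s['position'])*100,s['gripper_width'],s['contact_force'])
a,_=snap('side','s2');b,_=snap('top','t2')
cv2.imwrite('pics/z2.png',np.vstack([cv2.resize(a[100:260,200:360],(560,560))[:280*2:1][:300+0*1],cv2.resize(b[190:320,130:410],(560,260))])[:,:,::-1])
```

```text
5.45 [0.50180923 0.04808888 0.11082013] [[0.2097, 0.9778, -0.0003], [0.9778, -0.2097, -0.0001], [-0.0002, -0.0002, -1.0]]
[-0.08613431  0.01917637  6.38202153] 0.04602040797282089 [ 0.6520271  -0.66710966 -2.26173301]
```

View pics/z2.png

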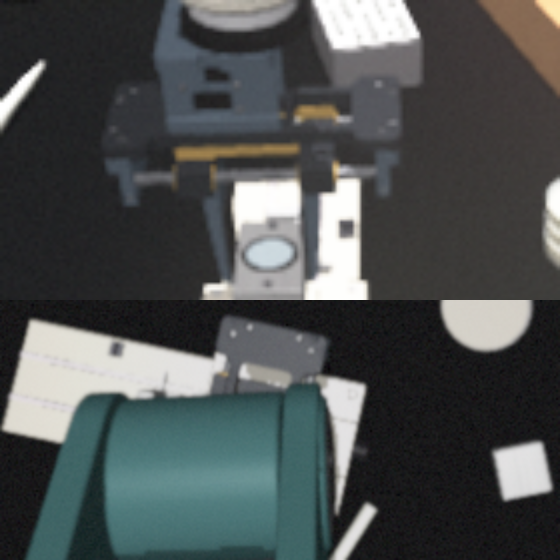

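The carrier is held flat over the pocket between the fingers (upper crop, window at (268,253)), and the arm hides it in the top view. I'll lower it to just above the rim and then feel the way in.

Request:
jog_arm:
  rows: "-0.08 0 2 0;0 0 1.5 0;0 0 1 0;0 0 0.5 0;0 0 0 0;0 0 0 0"

```text
time_s: 6.15
position: [0.5022, 0.0467, 0.0613]
ee_rot: [[0.212, 0.977, 0.0], [0.977, -0.212, 0.0], [0.0, 0.0, -1.0]]
contact_force: [-0.0, 0.0, -2.0]
gripper_width: 0.0457
finger_force: 30.0
```

Run:
```python
from h import *
z=np.load('pics/s2.npz')['p'];g=cv2.cvtColor(z,cv2.COLOR_RGB2HSV)
def win(p,c,h):
    x,y=c;r=16;q=cv2.cvtColor(p,cv2.COLOR_RGB2HSV)[y-r:y+r,x-r:x+r];rgb=p[y-r:y+r,x-r:x+r].astype(int)
    m=((rgb[...,2]-rgb[...,0])>12).astype(np.uint8)
    c=max(cv2.findContours(m,cv2.RETR_EXTERNAL,cv2.CHAIN_APPROX_NONE)[0],key=cv2.contourArea)
    e=cv2.fitEllipse(c);print(e,plane('side',[(e[0][0]+x-r,e[0][1]+y-r)],h))
win(z,(277,172),.122)
win(np.load('pics/s0.npz')['p'],(339,316),.022)
win(np.load('pics/s0.npz')['p'],(280,200),.036)
s=bot.sense();print(s['position'],s['contact_force'])
```

```text
((15.576345443725586, 16.11060905456543), (7.634945869445801, 12.661186218261719), 81.73909759521484) [[0.50110828 0.0482888  0.122     ]]
((15.517523765563965, 15.355851173400879), (13.910712242126465, 16.572101593017578), 92.48924255371094) [[ 0.55470201 -0.29109729  0.022     ]]
((16.154146194458008, 16.4378662109375), (6.786118984222412, 11.341178894042969), 82.685546875) [[0.5021206 0.0467928 0.036    ]]
[0.50221805 0.04672396 0.06132949] [-0.00902995  0.02525797 -1.95483724]
```

Request:
jog_arm:
  rows: "0 0 0.3 0;0 0 0.3 0;0 0 0.2 0;0 0 0.2 0;0 0 0 0;0 0 0 0"

```text
time_s: 6.75
position: [0.5019, 0.0469, 0.0509]
ee_rot: [[0.211, 0.977, -0.0], [0.977, -0.211, -0.0], [-0.0, -0.0, -1.0]]
contact_force: [-0.5, -0.6, -2.7]
gripper_width: 0.0458
finger_force: 30.0
```

Request:
jog_arm:
  rows: "0 0 0.2 0;0 0 0.15 0;0 0 0.05 0;0 0 0 0;0 0 0 0"

```text
time_s: 7.25
position: [0.5019, 0.0469, 0.0469]
ee_rot: [[0.211, 0.977, -0.0], [0.977, -0.211, 0.0], [-0.0, -0.0, -1.0]]
contact_force: [-0.9, -1.0, -1.3]
gripper_width: 0.0457
finger_force: 30.0
```

Request:
jog_arm:
  rows: "0 0 0 0;0 0 0 0;0 0 0 0;0 0 0 0;0 0 0 0;0 0 0 0;0 0 -1 0;0 0 -3 0;0 0 -4 0;0 0 0 0"
  jaw: 0

```text
time_s: 8.25
position: [0.5046, 0.047, 0.1319]
ee_rot: [[0.211, 0.977, 0.007], [0.977, -0.211, 0.0], [0.002, 0.007, -1.0]]
contact_force: [1.4, 0.2, -0.8]
gripper_width: 0.0905
finger_force: 0.0
```

Request:
jog_arm:
  rows: "-4 0 0 0;-4 0 0 0;-4 0 0 0;-4 0 0 0;0 0 0 0;0 0 0 0"

```text
time_s: 8.85
position: [0.4678, -0.11, 0.1271]
ee_rot: [[0.213, 0.977, 0.0], [0.977, -0.213, 0.0], [0.0, -0.0, -1.0]]
contact_force: [-0.2, -0.3, 0.2]
gripper_width: 0.0912
finger_force: 0.0
```

Run:
```python
from h import *
s=bot.sense();print(s['time_s'],s['position'])
a,d=snap('side','s3');b,e=snap('top','t3')
cv2.imwrite('pics/z3.png',np.vstack([cv2.resize(a[130:250,230:350],(560,560)),cv2.resize(b[190:320,130:410],(560,40))])[:,:,::-1])
```

```text
8.85 [ 0.46784308 -0.10999486  0.12707803]
```

View pics/z3.png

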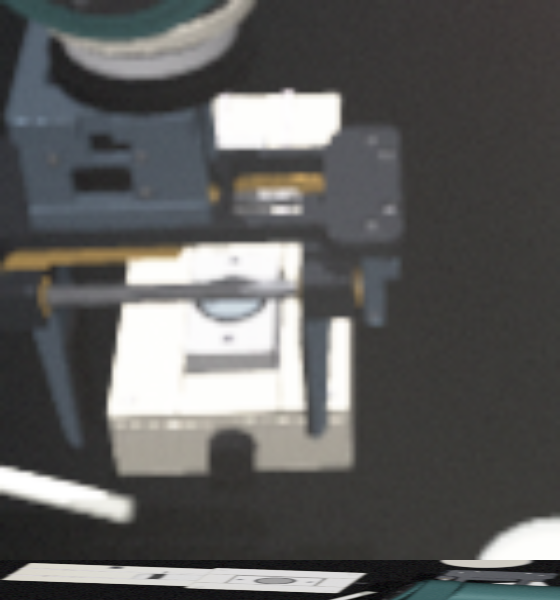

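The carrier is in the pocket with its window up, and the top view is now clear of the arm. I'll measure its seating, and use the same picture to place the mark and lug.

Run:
```python
from h import *
z=np.load('pics/t3.npz');p,d=z['p'],z['d'];C=cloud('top',d);X=C[...,2]
o=np.array([.502,.047]);y=np.array([.2125,.9772]);x=np.array([.9772,-.2125])
bx=np.zeros(X.shape,bool);bx[200:310,235:315]=1
m=((X>.0515)&(X<.066)&bx).astype(np.uint8)
c=max(cv2.findContours(m,cv2.RETR_EXTERNAL,cv2.CHAIN_APPROX_NONE)[0],key=cv2.contourArea)
print('carrier',cv2.minAreaRect((plane('top',c[:,0],.058)[:,:2]*1000).astype(np.float32)),np.median(X[m>0]))
bx[:]=0;bx[200:310,120:236]=1;m=(X>.065)&(X<.085)&bx
Q=C[m][:,:2]-o;print('lug',C[m].mean(0),(Q@y).min(),(Q@y).max(),(Q@x).min(),(Q@x).max())
g=cv2.cvtColor(p,cv2.COLOR_RGB2GRAY)
print(g[206:224,180:198]);print((X[206:224,180:198]*1000).astype(int))
```

```text
carrier ((501.3914489746094, 46.111751556396484), (79.88684844970703, 46.13241958618164), 77.80545806884766) 0.059421441706876965
lug [0.52673037 0.15718829 0.07783155] 0.10672363576741989 0.12096680775837235 -0.014571238444570455 0.015165416698738277
[[ 72  56  37  29  29  28  20  23  13  22  25  28  27  26  26  13  24  29]
 [145 126 107  95  79  70  50  36  35  28  28  18  24  25  28  20  20  24]
 [195 185 173 165 153 135 110  95  83  74  62  42  32  29  30  25  20  19]
 [215 212 210 207 199 183 162 149 145 135 116 102  90  85  68  54  37  32]
 [218 218 219 217 212 195 173 164 164 157 152 154 161 157 141 119 102  89]
 [219 218 220 217 207 182 147 128 117 131 154 171 190 199 195 180 170 162]
 [219 220 219 217 202 166 122  95  73  97 124 149 183 211 215 212 210 206]
 [219 218 218 215 195 153 113  85  72  95 116 145 188 214 219 219 219 218]
 [218 219 218 212 186 139 104  80  80 101 123 164 201 217 219 219 220 218]
 [218 219 218 209 179 133  96  74  88 107 125 173 208 218 219 220 219 220]
 [218 218 217 205 172 135 102  80  94 111 131 177 211 218 219 219 218 220]
 [219 219 217 206 186 1
[... 829 characters left out ...]
18 20 17 17  2]
 [15 19 19 18 18 18 33 32 31 25 24 24 20 19 18 17 17 17]
 [22 21 19 16 19 24 35 34 31 24 22 23 20 19 19 19 18 17]
 [16 17 19 18 17 21 34 31 29 22 25 23 20 17 20 20 20 18]
 [17 20 20 17 20 23 33 32 26 23 24 20 18 22 18 18 20 20]
 [20 19 18 22 19 32 33 31 24 26 22 20 18 20 21 19 19 19]
 [18 20 18 20 26 32 33 29 24 22 25 20 17 16 17 17 18 19]
 [20 18 19 15 18 19 33 28 21 23 23 18 19 18 19 21 21 17]
 [20 21 19 17 19 19 18 18 18 22 20 20 21 19 19 17 21 20]
 [19 18 18 21 20 18 21 20 22 19 20 19 20 19 20 20 20 19]
 [20 19 21 19 17 19 17 21 18 20 17 19 18 18 18 20 21 19]
 [20 18 19 19 20 18 17 19 16 19 16 18 17 18 20 18 20 16]
 [19 19 20 18 20 19 24 19 20 18 19 19 18 19 18 19 21 19]]
```

Run:
```python
from h import *
o=np.array([.502,.047]);y=np.array([.2125,.9772]);x=np.array([.9772,-.2125])
for n,u,h in [('fin top',(186.5,213),.032),('fin top',(186.1,215),.032),('foot R',(191.3,213),.024),('foot R',(190.9,215),.024),('foot L',(184.8,213),.024)]:
    w=plane('top',[u],h)[0];print(n,w,(w[:2]-o)@y,(w[:2]-o)@x)
p=np.load('pics/s0.npz')['p'];g=cv2.cvtColor(p,cv2.COLOR_RGB2GRAY)
k=p[140:190,255:315];cv2.imwrite('pics/z4.png',cv2.resize(k,None,fx=12,fy=12,interpolation=2)[:,:,::-1])
s=bot.sense();print(np.array([.5265,.159])-s['position'][:2])
```

```text
fin top [0.58129497 0.19825357 0.032     ] 0.1646551670901446 0.045345658450446746
fin top [0.57760175 0.19889338 0.032     ] 0.16449558204973322 0.04160069112090673
foot R [0.58160796 0.19173504 0.024     ] 0.1583517780989583 0.047036705100258494
foot R [0.5778759  0.19238492 0.024     ] 0.1581937777120849 0.04325163628979857
foot L [0.58157566 0.20370544 0.024     ] 0.17004238396285712 0.04446142599051531
[0.05838663 0.26788727]
```

View pics/z4.png

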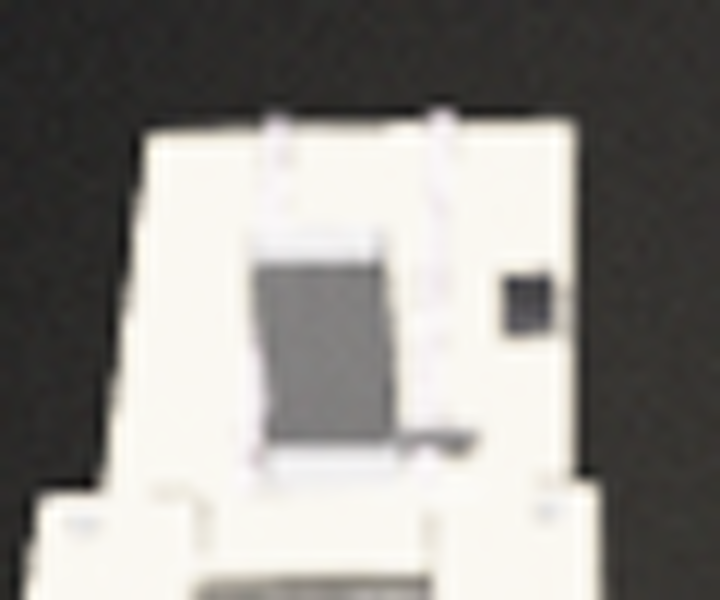

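The clip in this side crop is at about (525,305) and the pointer at (440,440), which agrees with the top view. The fin is about 164.4 mm along pocket y, so the travel is about 49.5 mm.

Request:
jog_arm:
  rows: "0 0 0 -8.2;0 0 0 -8.2;0 0 0 -8.2;0 0 0 -8.2;0 0 0 -8.2;0 0 0 -8.2;0 0 0 -8.2;0 0 0 -8.2;0 0 0 -8.2;0 0 0 -8.2;0 0 0 -8;0 0 0 0"
  jaw: 0.5

```text
time_s: 10.15
position: [0.4683, -0.1084, 0.1269]
ee_rot: [[-0.978, 0.207, -0.0], [0.207, 0.978, 0.0], [0.0, 0.0, -1.0]]
contact_force: [-0.7, 0.5, 0.3]
gripper_width: 0.0459
finger_force: 0.0
```

Request:
jog_arm:
  rows: "0 4 0 0;0 4 0 0;0 4 0 0;0 4 0 0;0 4 0 0;0 4 0 0;0 3.57 0 0;0 0 0 0;0 0 0 0;0 0 0 0"

```text
time_s: 11.15
position: [0.5258, 0.1597, 0.1267]
ee_rot: [[-0.977, 0.213, -0.001], [0.213, 0.977, -0.0], [0.001, -0.0, -1.0]]
contact_force: [-0.1, -0.4, 0.4]
gripper_width: 0.0452
finger_force: 0.0
```

Run:
```python
from h import *
s=bot.sense();R=s['ee_rot'];print(s['time_s'],s['position'],np.round(R,4).tolist(),s['gripper_width'],s['q'])
print(R.T@(np.array([.5264,.1594,.041])-s['position'])*100)
```

```text
11.15 [0.52579931 0.15968678 0.12673851] [[-0.9771, 0.2129, -0.0006], [0.2129, 0.9771, -0.0002], [0.0005, -0.0003, -1.0]] 0.045244609141343074 [ 1.44657430e+01  1.55747100e+01  1.18977681e+02 -6.27506583e-03
  4.54832176e+01 -6.32358492e+01]
[-0.06925421 -0.01223339  8.5738214 ]
```

Request:
jog_arm:
  rows: "0 0 2 0;0 0 2 0;0 0 1.6 0;0 0 1.2 0;0 0 1 0;0 0 0.7 0;0 0 0 0;0 0 0 0"

```text
time_s: 11.95
position: [0.5265, 0.16, 0.0422]
ee_rot: [[-0.977, 0.211, 0.0], [0.211, 0.977, 0.0], [-0.0, 0.0, -1.0]]
contact_force: [-0.2, -0.1, 0.5]
gripper_width: 0.0456
finger_force: 0.0
```

Request:
jog_arm:
  rows: "0 0 0 0;0 0 0 0;0 0 0 0;0 0 0 0;0 0 0 0;0 0 0 0;0 0 0 0;0 0 0 0"
  jaw: 1

```text
time_s: 12.75
position: [0.5264, 0.1599, 0.042]
ee_rot: [[-0.977, 0.212, 0.0], [0.212, 0.977, 0.0], [-0.0, 0.0, -1.0]]
contact_force: [-1.5, -2.5, 4.7]
gripper_width: 0.0141
finger_force: 30.0
```

Request:
jog_arm:
  rows: "0 0.5 0 0;0 0.8 0 0;0 0.8 0 0;0 0.8 0 0;0 0.8 0 0;0 0.6 0 0;0 0.4 0 0;0 0.2 0 0;0 0 0 0;0 0 0 0;0 0 0 0;0 0 0 0"

```text
time_s: 13.95
position: [0.5368, 0.2076, 0.042]
ee_rot: [[-0.977, 0.211, 0.0], [0.211, 0.977, -0.0], [-0.0, -0.0, -1.0]]
contact_force: [0.1, -4.2, 4.9]
gripper_width: 0.014
finger_force: 30.0
```

Run:
```python
from h import *
s=bot.sense();R=s['ee_rot'];o=np.array([.502,.047]);y=np.array([.2125,.9772])
print(s['time_s'],s['position'],(s['position'][:2]-o)@y,s['finger_force'],s['gripper_width'],s['contact_force'])
a,d=snap('side','s5');b,e=snap('top','t5')
cv2.imwrite('pics/z5.png',np.hstack([cv2.resize(a[130:230,245:335],(396,440),interpolation=2),cv2.resize(b[190:290,140:230],(396,440),interpolation=2)])[:,:,::-1])
```

```text
13.95 [0.53677148 0.20762998 0.04204723] 0.1643565545739732 30.000851154327393 0.013966086202847313 [ 0.13277126 -4.21850444  4.86896092]
```

View pics/z5.png

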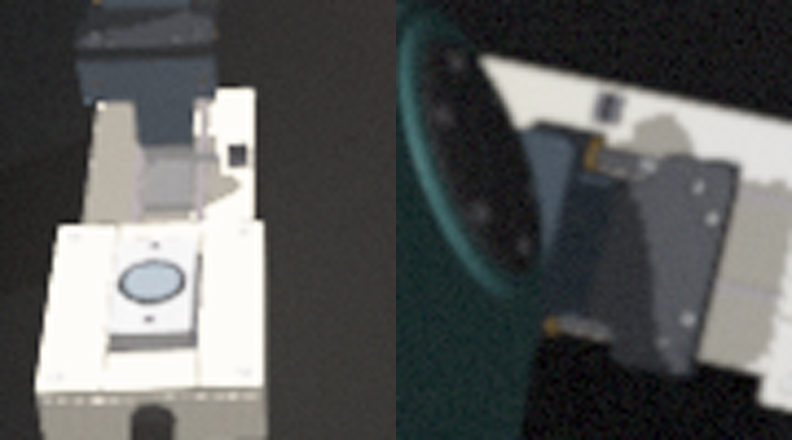

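The shutter moved with the fingers, which still read 14 mm and 30 N, and the carrier is seated. The side crop shows the clip at (237,155), but shadow hides the pointer. I'll check the depth around the lug's foot.

Run:
```python
from h import *
o=np.array([.502,.047]);y=np.array([.2125,.9772]);x=np.array([.9772,-.2125])
for f in('s0','s5'):
    z=np.load(f'pics/{f}.npz');C=cloud('side',z['d']);g=cv2.cvtColor(z['p'],cv2.COLOR_RGB2GRAY)
    print(f,'row: heights, y  at cols 280,284 ; gray')
    for r in range(156,182,2):
        print(r,[(int(C[r,c,2]*1000),int((C[r,c,:2]-o)@y*1000),int((C[r,c,:2]-o)@x*1000)) for c in(280,284,291,293)],g[r,[280,284,291,293]])
```

```text
s0 row: heights, y  at cols 280,284 ; gray
156 [(16, 221, -12), (17, 218, 0), (18, 216, 19), (17, 217, 25)] [248 248 240 248]
158 [(17, 210, -11), (17, 209, 0), (19, 204, 20), (18, 206, 25)] [245 247 243 248]
160 [(77, 113, -2), (77, 112, 8), (18, 196, 20), (15, 201, 25)] [241 239 244 248]
162 [(76, 106, -2), (75, 106, 8), (19, 185, 20), (15, 190, 26)] [133 127 240 248]
164 [(68, 108, -2), (67, 109, 7), (19, 175, 21), (20, 174, 26)] [128 130 239 248]
166 [(64, 104, -2), (64, 104, 7), (17, 168, 21), (17, 167, 26)] [127 130 248 248]
168 [(58, 104, -3), (55, 107, 6), (18, 157, 21), (17, 158, 26)] [128 128 239 248]
170 [(50, 106, -4), (48, 109, 6), (17, 149, 21), (17, 149, 27)] [130 129 248 248]
172 [(40, 110, -5), (42, 107, 5), (17, 140, 21), (16, 141, 27)] [128 129 248 248]
174 [(36, 107, -5), (37, 105, 5), (17, 131, 22), (16, 132, 27)] [129 128 238 246]
176 [(28, 108, -6), (26, 111, 4), (23, 114, 22), (25, 111, 28)] [132 131 149 148]
178 [(23, 106, -6), (23, 105, 4), (18, 112, 22), (16, 114, 27)] [240 240 239 223]
180 [(24, 96, -5), (23, 97, 4), (17, 104, 22), (16, 105, 28)] [242 244 
[... 417 characters left out ...]
, 174, 21), (15, 180, 26)] [136 134 165 168]
166 [(28, 154, -8), (26, 157, 2), (21, 163, 21), (22, 161, 27)] [150 155 156 152]
168 [(25, 149, -8), (23, 152, 2), (16, 160, 21), (17, 158, 27)] [167 166 171 181]
170 [(21, 145, -8), (22, 144, 2), (17, 149, 21), (17, 148, 27)] [166 167 180 179]
172 [(24, 132, -7), (26, 128, 3), (17, 139, 21), (16, 141, 27)] [165 165 180 180]
174 [(24, 122, -7), (23, 124, 3), (18, 130, 22), (16, 132, 27)] [165 164 171 181]
176 [(23, 115, -6), (24, 113, 4), (18, 120, 22), (16, 122, 27)] [152 154 176 234]
178 [(18, 112, -7), (19, 111, 3), (18, 111, 22), (18, 111, 28)] [163 170 223 252]
180 [(15, 108, -7), (17, 105, 4), (16, 105, 22), (17, 103, 28)] [212 225 246 253]
```

The lug's front face has moved from about 107 to 156 mm along the rail, so the lug is at about 164 mm and level with the fin. Handing in.

```bash
python3 -c "
from bench import bot
print(bot.sign_off())"
```

```text
the job is handed in; nothing more can be done
None
```

The job is handed in, with no verdict returned: by my measurements the carrier is seated window-up in the pocket and let go, and the gripper holds the shutter lug within about 2 mm of the mark fin at 30 N.

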